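Put the driver's battery pack on charge

TASK

The flat battery pack is clipped into the upturned handle of the cordless driver. Squeeze its red release button, keep it squeezed while you pull the pack straight up out of the handle, then push it stem-down into the charger's yellow well, pressing it home against the sprung contact until its catch holds it there, and let go. Be gentle: never wrench, ram or lean hard on the pack, driver or charger, and leave the other things on the bench where they are.

Things in the scene. Friction and masses are not known exactly. Their poses are not given: they have to be found in the camera images.
- driver: Cordless driver, fixed, head-down in a low wooden stand, handle straight up. Origin on the table under the handle's axis; z up; chuck towards +x. The handle ends in a dark green square bay, 45 mm wide outside, 33 mm inside, floor at z = 125 mm, rim at 168 mm. Barrel along x from -55 to +160 mm, up to 86 mm high; stand 150 by 100 mm.
- pack: Battery pack, 140 to 280 g, clipped into the driver at the start, axes along the driver's. Origin at the centre of its underside, z up. Dark stem 29.5 mm square, z 0 to 44 mm (lowest 4 mm: 26 mm square); head 46 (x) by 44 (y) mm, z 44 to 84 mm, green top. To free it, squeeze the head across y at z = 67 mm, one finger on the red button: 50 mm wide with the button out, 44 mm with it flush.
- pack_button (a point): Centre of the outer face of the red release button as it stands out, on the +y side of the pack's head at pack z = 67 mm; the button is 26 mm wide, 22 mm tall and stands 6 mm proud. This point is fixed to the pack and does not move with the button.
- pack_catch (a point): Tip of the catch when out: it is one piece with the red button, 18 mm wide, and sticks 6 mm out of the stem's +y face at pack z 14 to 22 mm; it draws in flush as the button is pressed. In the driver it sits under a ledge with 2 mm of slack; pulled with the button out, it holds fast.
- tab (a joint): How far the red button (and with it the catch) is pressed in, m: 0 out, 0.006 flush. Spring: 2 N at 0, 5 N when flush; the catch is clear of the ledges from about 0.005.
- charger: Charger, fixed: black base 170 (x) by 110 (y) by 25 mm, origin at the centre of its underside, z up, grey hump at its +x end (x 46 to 82 mm, 44 mm high). On it stands the yellow charging well, open at the top: 45 mm square outside, 33 mm inside, 43 mm deep, sides parallel to the base. The pack fits with its y axis along the charger's y, red button on either the +y or the -y side.
- well_nominal (a point): Middle setting of the well's mouth: charger x = 0, y = 0, z = 83 mm, fixed to the base. The well itself is clamped where someone left it: truly at y = 0, but anywhere from 8 mm to -8 mm along the charger's x from here, and its rim up to 3 mm higher or lower. That is not measured: look or feel for it. The rim's lead-in is only about 1 mm, on the two x sides. It does not give.
- pin (a joint): How far the copper sprung contact in the well's floor is pushed down, m: 0 is up (6 mm above the floor), 0.006 level with the floor. Pushes up with 4.5 N at 0, 7.5 N at 0.006, so an unlatched pack rides up; pressing home takes 10 to 20 N. With the pack within 2 mm of the floor the catch, if let out, springs under a ledge in the well's wall; a latched pack keeps the pin at about 0.003.
- glue: White glue bottle, 56 mm across, 150 mm tall, standing; bystander. Origin under its centre.
- tape: Roll of green tape, 96 mm across, 24 mm high, lying flat; bystander. Origin under its centre.
- screwdriver: Hand screwdriver lying on the bench; bystander.
- bit_case: Orange bit case, 100 by 65 by 30 mm, lying; bystander. Origin under its centre.
- big_pack: Larger dark slide battery, 75 by 110 by 63 mm, lying on the bench; bystander, not the pack to move. Origin under its centre.
Not all that is in view belongs to the job. Leave any pink look-alike of the driver alone.

How it is judged (in metres and radians):
On the way:
1. the pack has been lifted clear of the driver's bay (z of pack in the frame of driver above 0.172 m), for 0.1 s.
At the end, for the whole second after the job is handed in: The pack stands in the charger's well (within 14 mm of the charger's centre, within 0.08 rad of upright) and at rest (under 0.02 m/s), with the sprung contact held down more than 2 mm and the red button sprung out to within 1.5 mm, so the catch is under the ledge (value of joint pin above 0.002 m and value of joint tab below 0.0015 m and horizontal distance between pack and charger below 0.014 m and angle between pack's own z axis and vertical below 0.08 rad and linear speed of pack below 0.02 m/s); the robot touches nothing.
It fails at once if the pack was wrenched or leaned on in the driver with more than 40 N (contact force between pack and driver above 40 N).
It fails at once if the pack was rammed or leaned on the charger with more than 40 N (contact force between pack and charger above 40 N).
It fails at once if the robot pushed on the driver or charger with more than 20 N (contact force between any of the arm, the fingers and driver above 20 N or contact force between any of the arm, the fingers and charger above 20 N).
It fails at once if a bystander was moved more than 30 mm (distance of any of glue, tape, screwdriver, bit_case, big_pack from where it was at the start of the episode above 0.03 m).
It also fails if it takes over 67 s, if anything falls off the work surface, if the arm or the gripper's body presses on something with over 40 N, if the wrist force passes 120 N, or if a joint passes its speed limit or range.

ROBOT

A 7-joint arm with a two-finger parallel gripper is mounted at the origin on the work surface. World frame = base frame: x ahead of the robot, y to its left, z up, the work surface at z = 0. Lengths are in m, angles in degrees, forces in N, time in s.
With the tool pointing down it reaches from about 0.425 to 0.875 m from the base axis. Payload 8.4 kg.
Tool frame: the origin (TCP) lies at the very end of the fingers, on their centre line; the grasp point (between the pads) lies 19 mm behind it (ctrl.grasp_offset is the distance from the TCP to the grasp point, in m); z points along the fingers, y is the direction in which the jaws open and shut (so a half turn about z gives the same grasp; the last joint's range is limited). The gripper opens to 85 mm and grips with 20 to 120 N. Pads are 22 mm wide; open, the fingers measure 114 mm over their backs; the gripper's body (76 mm by 85 mm) begins 54 mm behind the grasp point. The pads swing forward as they close: fully open they stand 13 mm farther back than shut.
Start: joints at [-82.288, 19.091, 2.286, 83.961, -0.768, 76.965, -3.352], TCP at [0.151, 0.632, 0.231] pointing down, gripper open.
Joint ranges: [-147.57, 147.57], [-21.85, 119.76], [-74.77, 79.35], [14.55, 137.4], [-85.83, 265.84], [4.83, 119.75], [-152.11, 152.11]. Speed limits (degrees/s): [127.2, 127.2, 159.86, 159.86, 180, 180, 180].

INTERFACE

Orientations are given as a 3x3 rotation matrix whose columns are the frame's x, y, z axes.
In Python, from rig import ctrl gives the robot as it stands.
- The arm moves only by the tool move_arm, never from a script. Its argument "deltas" is a list of rows, each a list of 2 entries, a list of its own where there are three numbers: the shift along the tool's x, y, z in m, then the turn, a rotation vector about the tool's x, y, z in rad. A call has 1 to 12 rows; each row is the pose to reach, as a shift and turn from the pose commanded when the call began, along the tool's axes at that moment; what a row does not reach only later rows make up. A row lasts 1/12 s, in which the tool goes at most 41.7 mm and 7.16 degrees, less where a joint would pass 70% of its speed; a pose out of reach is approached as far as the arm can. A call with a gripper value outside its range is refused whole. "grip" is the closure, from 0 (fully open) to 1 (shut), set as the call begins (left out, the last holds). The fingers move at their own pace and stop on an object; "newtons" is the grip in N (left out, the last holds). Time passes only in rows, so rows that repeat a pose let the fingers close. It gives the time, the measured TCP pose, the force and the opening at its end, in the units of the state.
- ctrl.observe(): the state, without advancing time (a new reading comes with each control period).
- ctrl.read_camera(name): name is "side" or "top"; returns a dict with "img" (480x640x3 uint8, red, green, blue), "camera_matrix" (3x3 intrinsics, pixels), "origin" and "orientation" of the camera in the world. Camera axes: x right, y down, z forward; pixel columns grow to the right and rows downward; lengths in m; the calibration is good to about 2 mm. A picture is of the moment at which its call begins. There is no depth.
- ctrl.sign_off(): hands the job in, once; it reports no verdict.
The state is a dict: "t": time; "joints": joint angles; "joint_vel": joint speeds; "tau": joint torques, N m; "eef_pos": TCP position; "ee_rot": TCP orientation; "ft_force": force on the tool from outside, world axes, zero at the start; "ft_torque": the same for the moment, N m; "grip_width": opening from 0.0 (shut) to 1.0 (fully open).
Only numpy, scipy, OpenCV 4.12 (cv2) and the standard library are available. Lean on these libraries where they do the work, as an engineer would, in place of code of your own. Each camera call takes 0.05 s, during which the arm holds its last target. There are 200 camera calls.

## Working session

There is one attempt and no reset: what is moved stays moved. The work goes in short steps, Python scripts to look and compute and a tool call to move; the robot and the scene stay as the last step left them, time stands still between calls to the robot, and variables do not carry over. Pictures are saved under pics/ and viewed, about 8 in all and at most 12, crops included, and the job is handed in when it is done.

Besides the shell and the picture viewer there is one more tool, called after "Call:" as a command line: name --argument value ..., lists and objects as JSON in quotes. move_arm: Moves the arm, as the interface text tells. Its arguments: {"type":"object","properties":{"deltas":{"type":"array"},"grip":{"type":"number"},"newtons":{"type":"number"}},"required":["deltas"]}

```bash
mkdir -p pics
cat > h.py <<'E'
import numpy as np, cv2
from rig import ctrl
def snap(n,f):
    c=ctrl.read_camera(n); cv2.imwrite(f,c['img'][:,:,::-1]); np.savez(f+'.npz',**{k:np.asarray(c[k]) for k in ('img','camera_matrix','origin','orientation')}); return c
def load(f): return dict(np.load(f+'.npz'))
def onz(c,u,v,z):
    d=c['orientation']@np.linalg.inv(c['camera_matrix'])@np.array([u,v,1.]); o=c['origin']; return o+d*(z-o[2])/d[2]
def proj(c,p):
    q=c['camera_matrix']@(c['orientation'].T@(np.asarray(p)-c['origin'])); return q[:2]/q[2]
def crop(c,u0,v0,u1,v1,k,f): cv2.imwrite(f,cv2.resize(c['img'][v0:v1,u0:u1,::-1],None,fx=k,fy=k,interpolation=cv2.INTER_CUBIC))
E
python3 - <<'E'
from h import *
for n in('top','side'):
    c=snap(n,f'pics/{n}0.png'); print(n,c['origin'],c['orientation'].round(3).tolist(),c['camera_matrix'].tolist())
s=ctrl.observe();print(s)
E
```

```text
top [ 0.36616052 -0.02826838  1.61515378] [[0.013, -0.997, 0.073], [-1.0, -0.013, -0.002], [0.003, -0.073, -0.997]] [[583.7554838692645, 0.0, 329.6965435492544], [0.0, 583.7554838692645, 242.6499027504368], [0.0, 0.0, 1.0]]
side [ 0.40569608 -1.02300537  0.77013602] [[0.996, -0.041, 0.074], [-0.084, -0.543, 0.835], [0.006, -0.839, -0.545]] [[451.49885464659343, 0.0, 319.26537546182334], [0.0, 451.49885464659343, 241.67380434042383], [0.0, 0.0, 1.0]]
{'t': 0.1, 'joints': array([-82.28777462,  19.12792048,   2.28318693,  84.00749988,
        -0.76998068,  76.96549484,  -3.35158026]), 'joint_vel': array([-0.05008384, -0.05512715, -0.06784804, -0.25912852,  0.00800295,
       -0.00092033,  0.04582914]), 'tau': array([ 4.91743558e-03, -6.60008240e+01,  1.37112100e+00, -4.06469500e+01,
        1.72786962e-02,  8.93096847e-03,  1.55324210e-05]), 'eef_pos': array([0.15049033, 0.63190053, 0.2304946 ]), 'ee_rot': array([[-9.72792674e-01,  2.31677205e-01, -2.93606772e-04],
       [ 2.31677385e-01,  9.72791569e-01, -1.46692165e-03],
       [-5.42341160e-05, -1.49503269e-03, -9.99998881e-01]]), 'ft_force': array([-0.01387937, -0.23865555, -0.234958  ]), 'ft_torque': array([ 0.04059309, -0.02364531,  0.00990782]), 'grip_width': 0.998225370586071}
```

View pics/top0.png

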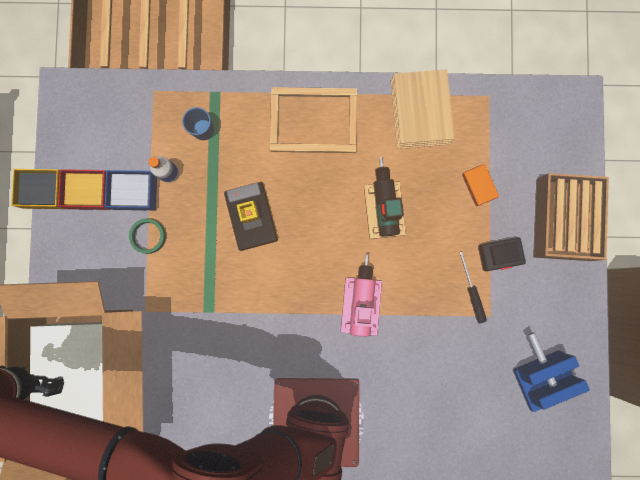

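View pics/side0.png

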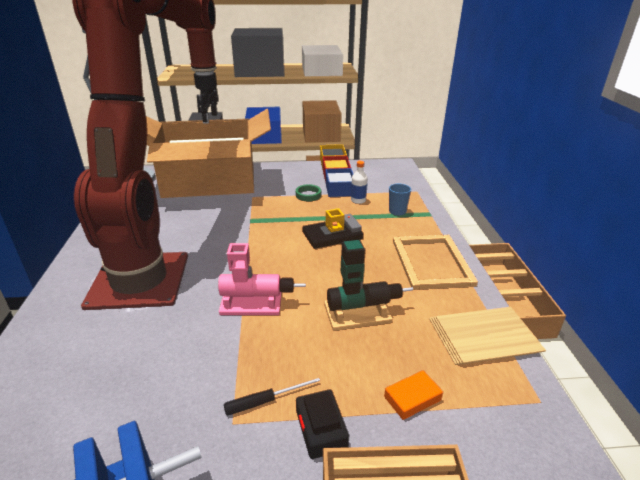

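Candidates for the pack, by top-view pixel: the green pack in the green driver at (394,208), the pink look-alike at (363,305), and the large dark battery at (502,253). I choose the green one. The charger is at (250,214). Next, one close composite crop to check this.

Run:
```python
from h import *
t=load('pics/top0.png');s=load('pics/side0.png')
def g(c,u,v,w,h,k): return cv2.resize(c['img'][v:v+h,u:u+w,::-1],None,fx=k,fy=k,interpolation=cv2.INTER_CUBIC)
a=np.hstack([g(t,355,170,60,75,6.0)[:300*2//2*1+150],g(t,220,170,65,75,6.0)])
b=np.hstack([g(s,320,230,100,100,4)[:,:360],g(s,300,195,65,50,6)[:, :390][:300]]) if 0 else None
cv2.imwrite('pics/c1.png',a)
```

```text
(no output)
```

View pics/c1.png

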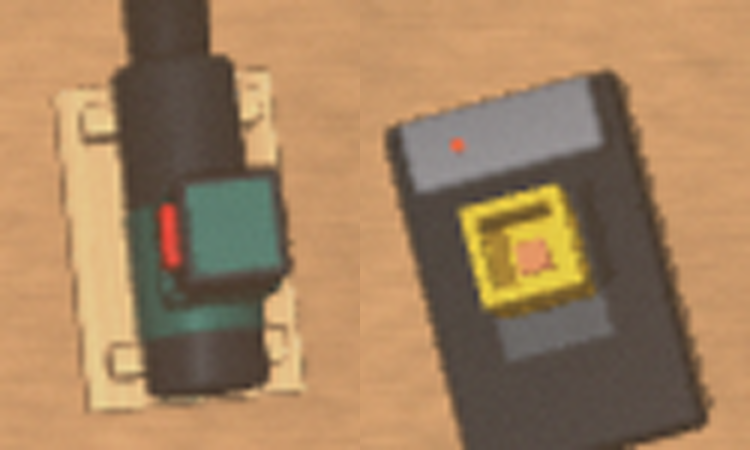

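Run:
```python
from h import *
t=load('pics/top0.png')
def P(x,y,u0,z): return onz(t,(x+.5)/6-.5+u0,(y+.5)/6-.5+170,z)[:2]
g=np.array([P(x,y,355,.209) for x,y in((183,182),(275,177),(284,270),(190,277))])
print('pack',g.mean(0).round(4), [np.degrees(np.arctan2(*(d[::-1]))).round(1) for d in (g[0]-g[3],g[1]-g[2])],[np.degrees(np.arctan2(-d[0],d[1])).round(1) for d in(g[0]-g[1],g[3]-g[2])],np.linalg.norm(g-np.roll(g,1,0),axis=1).round(3))
st=np.array([P(x,y,355,.02) for x,y in((57,92),(268,70),(302,390),(90,410))]);print('stand',st.mean(0),st)
# charger
b=np.array([P(388-360,130,220,.025),P(610-360,72,220,.025),P(707-360,415,220,.025)])
print(b,np.linalg.norm(b[0]-b[1]),np.linalg.norm(b[1]-b[2]))
d=b[1]-b[2];print('yaw',np.degrees(np.arctan2(d[1],d[0])),np.degrees(np.arctan2(-(b[0]-b[1])[0],(b[0]-b[1])[1])))
w=np.array([P(x-360,y,220,.083) for x,y in((458,210),(557,183),(578,285),(485,312))]);print('well',w.mean(0),np.linalg.norm(w-np.roll(w,1,0),axis=1))
# segmented images
for n,(u,v,W,H) in {'d':(378,190,35,35),'w':(230,195,35,35)}.items():
    crop(t,u,v,u+W,v+H,11,f'pics/z{n}.png')
a=np.hstack([cv2.imread('pics/zd.png'),cv2.imread('pics/zw.png')]);cv2.imwrite('pics/c2.png',a)
```

```text
pack [ 0.5576 -0.1843] [np.float64(4.5), np.float64(5.7)] [np.float64(3.9), np.float64(5.0)] [0.039 0.037 0.038 0.038]
stand [ 0.57675412 -0.18063734] [[ 0.64456618 -0.12399643]
 [ 0.65607324 -0.22105717]
 [ 0.50840171 -0.2371902 ]
 [ 0.49797534 -0.14030555]]
[[0.62106363 0.26042484]
 [0.64923695 0.15936734]
 [0.49202965 0.11185933]] 0.10491117076611677 0.16422894860388618
yaw 16.81480458932597 15.577675227213382
well [0.56036076 0.19068569] [0.04684346 0.0451098  0.04625189 0.04247561]
```

View pics/c2.png

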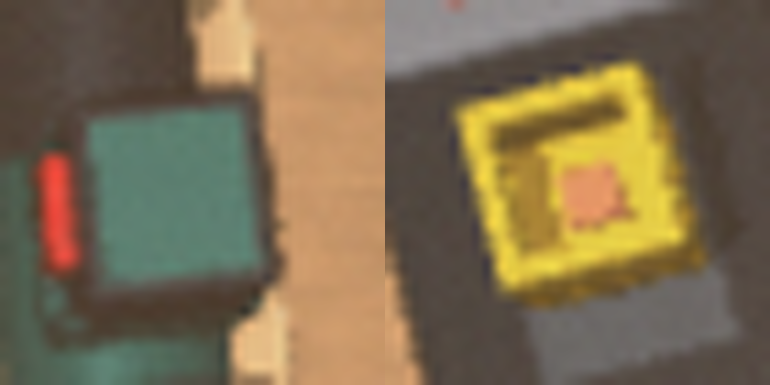

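Top-view crop (11x): the green pack top has corners (88,122), (245,103), (268,268), (103,285), with the red button on its left, which is world +y. The yellow rim has corners (458,112), (640,65), (690,235), (507,293). The choice of pack is confirmed.

```bash
cat >> h.py <<'E'
from scipy.spatial.transform import Rotation as R
def delta(p,yaw_y,wp=None):
    "tool-frame shift and turn to TCP p with tool y at world angle yaw_y deg, pointing down"
    s=ctrl.observe(); M=s['ee_rot']; a=np.radians(yaw_y); y=np.array([np.cos(a),np.sin(a),0]); z=np.array([0,0,-1.]); x=np.cross(y,z)
    T=np.c_[x,y,z]; return (M.T@(np.array(p)-s['eef_pos'])).round(4).tolist(), R.from_matrix(M.T@T).as_rotvec().round(4).tolist()
E
python3 - <<'E'
from h import *
t=load('pics/top0.png')
def Q(x,y,u0,v0,z,k=11): return onz(t,(x+.5)/k-.5+u0,(y+.5)/k-.5+v0,z)[:2]
def rep(n,g):
    ang=[np.degrees(np.arctan2(d[1],d[0])) for d in (g[0]-g[3],g[1]-g[2])]+[np.degrees(np.arctan2(-d[0],d[1])) for d in(g[0]-g[1],g[3]-g[2])]
    print(n,g.mean(0).round(4),np.round(ang,1),np.linalg.norm(g-np.roll(g,1,0),axis=1).round(4))
rep('pack',np.array([Q(x,y,378,190,.209) for x,y in((88,122),(245,103),(268,268),(103,285))]))
for z in(.08,.083,.086): rep('well',np.array([Q(x-385,y,230,195,z) for x,y in((458,112),(640,65),(690,235),(507,293))]))
print(ctrl.grasp_offset)
print(delta([.5,.38,.33],95)); print(delta([.5576,-.1843,.30],95))
E
```

```text
pack [ 0.5578 -0.1846] [5.5 8.1 7.7 6.7] [0.0363 0.035  0.037  0.0366]
well [0.5615 0.1897] [16.4 17.5 15.4 18.5] [0.0455 0.0452 0.043  0.046 ]
well [0.5611 0.1893] [16.4 17.5 15.4 18.5] [0.0454 0.0451 0.0429 0.0459]
well [0.5607 0.1889] [16.4 17.5 15.4 18.5] [0.0453 0.045  0.0429 0.0458]
0.0187
([-0.3984, -0.1642, -0.0992], [-0.0015, -0.0002, -0.3211])
([-0.5851, -0.6998, -0.0684], [-0.0015, -0.0002, -0.3211])
```

Call:
move_arm --deltas '[[[-0.13,-0.05,-0.1],[0,0,-0.1]],[[-0.398,-0.164,-0.1],[0,0,-0.335]],[[-0.398,-0.164,-0.1],[0,0,-0.335]],[[-0.398,-0.164,-0.1],[0,0,-0.335]],[[-0.398,-0.164,-0.1],[0,0,-0.335]],[[-0.398,-0.164,-0.1],[0,0,-0.335]],[[-0.398,-0.164,-0.1],[0,0,-0.335]],[[-0.398,-0.164,-0.1],[0,0,-0.335]],[[-0.398,-0.164,-0.1],[0,0,-0.335]],[[-0.398,-0.164,-0.1],[0,0,-0.335]],[[-0.398,-0.164,-0.1],[0,0,-0.335]],[[-0.398,-0.164,-0.1],[0,0,-0.335]]]' --grip 0 --newtons 40

```text
t: 1.1
eef_pos: [0.5058, 0.3742, 0.3321]
ee_rot: [[-0.996, -0.091, 0.003], [-0.091, 0.996, -0.002], [-0.003, -0.002, -1.0]]
ft_force: [-0.3, -0.5, -0.2]
grip_width: 0.997
```

Run:
```python
from h import *
print(ctrl.observe()['eef_pos'],delta([.5578,-.1846,.28],96))
```

```text
[0.50577732 0.37420132 0.33214017] ([-0.0007, -0.5611, 0.0535], [-0.0024, 0.0031, -0.0135])
```

Call:
move_arm --deltas '[[[0,-0.3,0.03],[0,0,-0.013]],[[0,-0.3,0.03],[0,0,-0.013]],[[0,-0.3,0.03],[0,0,-0.013]],[[0,-0.3,0.03],[0,0,-0.013]],[[0,-0.3,0.03],[0,0,-0.013]],[[0,-0.3,0.03],[0,0,-0.013]],[[0,-0.3,0.03],[0,0,-0.013]],[[0,-0.42,0.03],[0,0,-0.013]],[[0,-0.42,0.03],[0,0,-0.013]],[[0,-0.42,0.03],[0,0,-0.013]],[[0,-0.42,0.03],[0,0,-0.013]],[[0,-0.42,0.03],[0,0,-0.013]]]'

```text
t: 2.1
eef_pos: [0.5418, -0.0409, 0.3012]
ee_rot: [[-0.994, -0.108, -0.0], [-0.108, 0.994, -0.001], [0.0, -0.001, -1.0]]
ft_force: [0.7, 1.4, 0.1]
grip_width: 1.007
```

Run:
```python
from h import *
print(ctrl.observe()['eef_pos'],delta([.5578,-.1846,.27],96))
```

```text
[ 0.54183501 -0.0409236   0.30123363] ([-0.0004, -0.1445, 0.0313], [-0.0006, -0.0002, 0.0033])
```

Call:
move_arm --deltas '[[[0,-0.03,0],[0,0,0.003]],[[0,-0.07,0],[0,0,0.003]],[[0,-0.1,0.01],[0,0,0.003]],[[0,-0.125,0.02],[0,0,0.003]],[[0,-0.14,0.03],[0,0,0.003]],[[0,-0.1445,0.03],[0,0,0.003]],[[0,-0.1445,0.03],[0,0,0.003]],[[0,-0.1445,0.03],[0,0,0.003]]]'

```text
t: 2.77
eef_pos: [0.5592, -0.1789, 0.2716]
ee_rot: [[-0.994, -0.113, -0.0], [-0.113, 0.994, 0.001], [0.0, 0.001, -1.0]]
ft_force: [0.5, -0.7, -0.5]
grip_width: 0.999
```

Run:
```python
from h import *
s=ctrl.observe();print(s['eef_pos'],s['joints'],delta([.5578,-.1846,.19],96))
c=snap('side','pics/side1.png');u,v=proj(c,[.5578,-.1846,.22]).astype(int);print(u,v)
crop(c,u-60,v-60,u+60,v+60,5,'pics/s1.png')
```

```text
[ 0.55915491 -0.17891143  0.27155757] [-17.80903997  11.80955849  36.8495578   91.11974434  -7.2067947
  79.48042937 116.24981085] ([0.002, -0.0056, 0.0816], [0.0007, -0.0, 0.0082])
353 241
```

View pics/s1.png

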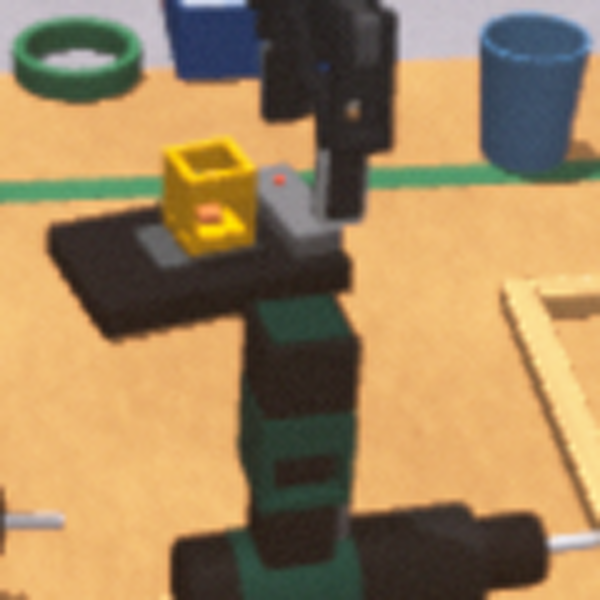

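Side crop (5x): the pack top has corners near (258,305), (333,295), (357,338), (268,353), with the gripper above and behind it. The well rim has corners (165,150), (235,138), (257,168), (187,183). I'll triangulate both against the top view.

Run:
```python
from h import *
t=load('pics/top0.png');s=load('pics/side1.png')
def Pm(c): return c['camera_matrix']@np.c_[c['orientation'].T,-c['orientation'].T@c['origin']]
def tri(a,b):
    X=cv2.triangulatePoints(Pm(t),Pm(s),np.array(a,float).T,np.array(b,float).T); return (X[:3]/X[3]).T
T=lambda L,u0,v0,dx:[((x-dx+.5)/11-.5+u0,(y+.5)/11-.5+v0) for x,y in L]
S=lambda L:[((x+.5)/5-.5+293,(y+.5)/5-.5+181) for x,y in L]
# side view: image right=+x, far=+y ; order (+x+y),(+x-y),(-x-y),(-x+y)
p=tri(T([(88,122),(245,103),(268,268),(103,285)],378,190,0),S([(333,295),(357,338),(268,355),(258,305)]))
w=tri(T([(458,112),(640,65),(690,235),(507,293)],230,195,385),S([(235,138),(257,168),(187,183),(165,150)]))
print(p.round(4),p.mean(0));print(w.round(4),w.mean(0))
print(proj(s,[.5578,-.1846,.209]),proj(s,[.5611,.1893,.083]),proj(s,[.56,.19,.08]))
```

```text
[[ 0.5733 -0.1648  0.2119]
 [ 0.5782 -0.1995  0.2111]
 [ 0.5404 -0.205   0.2079]
 [ 0.5377 -0.1685  0.2104]] [ 0.55740559 -0.18446541  0.21031984]
[[0.5771 0.2172 0.0841]
 [0.5874 0.1735 0.087 ]
 [0.5453 0.1608 0.0857]
 [0.5328 0.2044 0.0845]] [0.56063495 0.18896869 0.08532489]
[353.73636634 245.67425219] [335.00124155 213.0916238 ] [334.59913857 213.83819207]
```

Call:
move_arm --deltas '[[[0.001,-0.003,0],[0,0,0.004]],[[0.001,-0.003,0.02],[0,0,0.004]],[[0.001,-0.003,0.04],[0,0,0.004]],[[0.001,-0.003,0.055],[0,0,0.004]],[[0.001,-0.003,0.055],[0,0,0.004]],[[0.001,-0.003,0.055],[0,0,0.004]]]'

```text
t: 3.32
eef_pos: [0.558, -0.1831, 0.2165]
ee_rot: [[-0.994, -0.108, -0.001], [-0.108, 0.994, 0.0], [0.001, 0.0, -1.0]]
ft_force: [0.8, -0.7, 0.9]
grip_width: 1.001
```

Run:
```python
from h import *
s=ctrl.observe();print(s['eef_pos'],s['ft_force'],delta([.5575,-.1845,.171],96))
```

```text
[ 0.55796618 -0.18305826  0.21654445] [ 0.814698   -0.72333133  0.91546819] ([0.0006, -0.0014, 0.0455], [0.0004, -0.0006, 0.0036])
```

Call:
move_arm --deltas '[[[0.0005,-0.0015,0.012],[0,0,0.003]],[[0.0005,-0.0015,0.024],[0,0,0.003]],[[0.0005,-0.0015,0.036],[0,0,0.003]],[[0.0005,-0.0015,0.0455],[0,0,0.003]],[[0.0005,-0.0015,0.0455],[0,0,0.003]],[[0.0005,-0.0015,0.0455],[0,0,0.003]]]'

```text
t: 3.82
eef_pos: [0.5573, -0.1854, 0.1701]
ee_rot: [[-0.995, -0.104, -0.001], [-0.104, 0.995, 0.0], [0.001, 0.0, -1.0]]
ft_force: [-0.0, 0.1, 0.8]
grip_width: 1.0
```

Run:
```python
from h import *
s=ctrl.observe();print(s['eef_pos'],s['ft_force'],delta([.5575,-.1845,.171],96))
a=snap('side','pics/side2.png');b=snap('top','pics/top2.png')
cv2.imwrite('pics/c3.png',np.hstack([cv2.resize(c['img'][v:v+75,u:u+75,::-1],None,fx=5.3,fy=5.3,interpolation=cv2.INTER_CUBIC) for c,u,v in((a,316,205),(b,360,170))]))
```

```text
[ 0.55726676 -0.18540755  0.1701204 ] [-0.0499324   0.07345314  0.76984052] ([-0.0003, 0.0009, -0.0009], [0.0002, -0.0014, -0.0006])
```

View pics/c3.png

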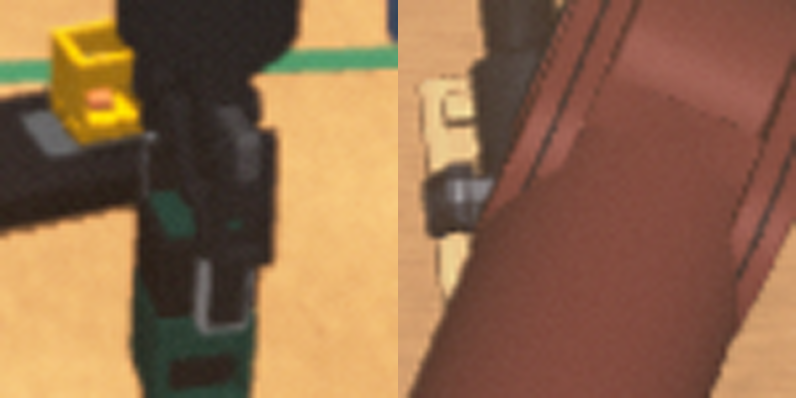

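Side crop: the near finger pad, at about (222,295), is level with the head, and nothing touches yet. Squeezing now with moderate force.

Call:
move_arm --deltas '[[[0,0.0005,0],[0,0,0]],[[0,0.0005,0],[0,0,0]],[[0,0.0005,0],[0,0,0]],[[0,0.0005,0],[0,0,0]],[[0,0.0005,0],[0,0,0]],[[0,0.0005,0],[0,0,0]],[[0,0.0005,0],[0,0,0]],[[0,0.0005,0],[0,0,0]],[[0,0.0005,0],[0,0,0]],[[0,0.0005,0],[0,0,0]]]' --grip 0.65 --newtons 30

```text
t: 4.75
eef_pos: [0.558, -0.1846, 0.1714]
ee_rot: [[-0.995, -0.104, 0.001], [-0.104, 0.995, 0.001], [-0.001, 0.0, -1.0]]
ft_force: [-1.3, 2.7, 5.8]
grip_width: 0.514
```

Opening is 43.7 mm, so the button is flush. Lifting gently and watching the force.

Call:
move_arm --deltas '[[[0,0,-0.002],[0,0,0]],[[0,0,-0.004],[0,0,0]],[[0,0,-0.006],[0,0,0]],[[0,0,-0.006],[0,0,0]]]' --newtons 40

```text
t: 5.08
eef_pos: [0.5576, -0.1853, 0.177]
ee_rot: [[-0.995, -0.104, 0.0], [-0.104, 0.995, -0.0], [0.0, -0.0, -1.0]]
ft_force: [1.0, -0.6, -1.6]
grip_width: 0.514
```

Free: force is about the pack's weight. Lifting on.

Call:
move_arm --deltas '[[[0,0,-0.006],[0,0,0]],[[0,0,-0.014],[0,0,0]],[[0,0,-0.024],[0,0,0]],[[0,0,-0.034],[0,0,0]],[[0,0,-0.044],[0,0,0]],[[0,0,-0.056],[0,0,0]],[[0,0,-0.07],[0,0,0]],[[0,0,-0.08],[0,0,0]],[[0,0,-0.08],[0,0,0]],[[0,0,-0.08],[0,0,0]],[[0,0,-0.08],[0,0,0]]]'

```text
t: 6.0
eef_pos: [0.5573, -0.1849, 0.2563]
ee_rot: [[-0.995, -0.104, -0.001], [-0.104, 0.995, 0.0], [0.001, 0.0, -1.0]]
ft_force: [-0.6, -0.6, -2.3]
grip_width: 0.512
```

Run:
```python
from h import *
s=ctrl.observe();print(s['eef_pos'],s['ft_force'],delta([.5575+.0032,-.1845+.3735,.25],106.5))
```

```text
[ 0.55731512 -0.18489647  0.25629691] [-0.57953022 -0.64825321 -2.27981254] ([-0.0423, 0.3715, 0.0063], [0.0003, -0.0007, -0.1838])
```

Call:
move_arm --deltas '[[[-0.003,0.03,0],[0,0,-0.01]],[[-0.008,0.07,0],[0,0,-0.035]],[[-0.012,0.11,0],[0,0,-0.055]],[[-0.017,0.15,0],[0,0,-0.075]],[[-0.022,0.19,0],[0,0,-0.095]],[[-0.026,0.23,0],[0,0,-0.115]],[[-0.031,0.27,0],[0,0,-0.135]],[[-0.036,0.31,0.01],[0,0,-0.155]],[[-0.04,0.345,0.02],[0,0,-0.175]],[[-0.042,0.365,0.03],[0,0,-0.184]],[[-0.0425,0.3715,0.035],[0,0,-0.184]],[[-0.0425,0.3715,0.04],[0,0,-0.184]]]'

```text
t: 7.0
eef_pos: [0.5603, 0.1906, 0.2151]
ee_rot: [[-0.958, -0.287, -0.002], [-0.287, 0.958, -0.001], [0.002, -0.0, -1.0]]
ft_force: [0.4, -0.4, -1.3]
grip_width: 0.512
```

Call:
move_arm --deltas '[[[0,0,0.01],[0,0,0]],[[0,0,0.02],[0,0,0]],[[0,0,0.03],[0,0,0]],[[0,0,0.04],[0,0,0]],[[0,0,0.05],[0,0,0]],[[0,0,0.05],[0,0,0]],[[0,0,0.05],[0,0,0]]]'

```text
t: 7.58
eef_pos: [0.5609, 0.1885, 0.1662]
ee_rot: [[-0.959, -0.284, -0.001], [-0.284, 0.959, -0.001], [0.001, -0.0, -1.0]]
ft_force: [-0.5, 0.6, -1.4]
grip_width: 0.509
```

Run:
```python
from h import *
s=ctrl.observe();print(s['eef_pos'],s['ft_force'],delta([.5607,.189,.15],106.5))
c=snap('side','pics/side3.png');b=snap('top','pics/top3.png')
cv2.imwrite('pics/c4.png',np.hstack([cv2.resize(c['img'][v:v+60,u:u+w,::-1],None,fx=9,fy=9,interpolation=cv2.INTER_CUBIC) for c,u,v,w in((c,308,182,55),(b,230,190,32))]))
```

```text
[0.56091857 0.18846862 0.1661567 ] [-0.50636397  0.60872746 -1.38096604] ([0.0, 0.0006, 0.0162], [-0.0003, -0.0012, -0.0002])
```

View pics/c4.png

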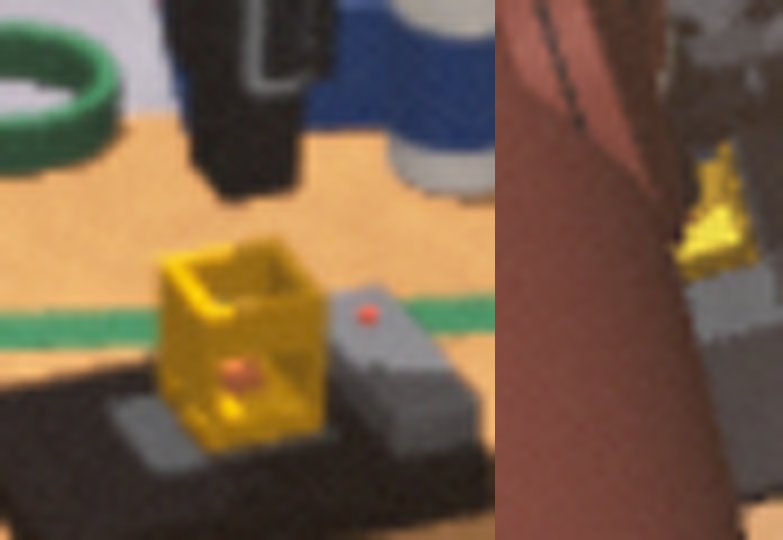

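Side crop (9x at 308,182): the stem's lower corners are at about (193,165), (235,200), (300,188). The rim corners are (160,260), (280,238), (326,292), (206,318). Comparing with predictions.

Run:
```python
from h import *
from scipy.optimize import least_squares
c=load('pics/side3.png');a=np.radians(16.5);Rz=np.array([[np.cos(a),-np.sin(a)],[np.sin(a),np.cos(a)]])
def cor(xy,z,h,sg): return [np.r_[np.array(xy)+Rz@(h*np.array(s)),z] for s in sg]
px=lambda L:np.array([((x+.5)/9-.5+308,(y+.5)/9-.5+182) for x,y in L])
pk=px([(193,165),(235,200),(300,188)]);S=[(-1,1),(-1,-1),(1,-1)]
rm=px([(160,260),(280,238),(326,292),(206,318)]);S2=[(-1,1),(1,1),(1,-1),(-1,-1)]
print('px err stem\n',pk-np.array([proj(c,p) for p in cor((.5609,.1885),.120,.013,S)]))
print('px err rim\n',rm-np.array([proj(c,p) for p in cor((.5607,.189),.085,.0225,S2)]))
f=lambda q:(pk-np.array([proj(c,p) for p in cor(q[:2],q[2],.013,S)])).ravel()
print(least_squares(f,[.56,.19,.12]).x)
f=lambda q:(rm-np.array([proj(c,p) for p in cor(q[:2],q[2],.0225,S2)])).ravel()
print(least_squares(f,[.56,.19,.085]).x)
```

```text
px err stem
 [[-0.7037815  -1.5798909 ]
 [ 0.67656827 -1.47665097]
 [ 0.00609793 -1.3671938 ]]
px err rim
 [[-0.10212115 -0.07593093]
 [-0.0216204  -0.05986546]
 [-0.73151422 -0.67017415]
 [-0.53188705 -0.37147262]]
[0.55574551 0.14873687 0.14633226]
[0.5636588  0.22109021 0.06797191]
```

Call:
move_arm --deltas '[[[0,0.0005,0.01],[0,0,0]],[[0,0.0005,0.02],[0,0,0]],[[0,0.0005,0.03],[0,0,0]],[[0,0.0005,0.033],[0,0,0]],[[0,0.0005,0.035],[0,0,0]],[[0,0.0005,0.037],[0,0,0]],[[0,0.0005,0.038],[0,0,0]]]' --newtons 60

```text
t: 8.27
eef_pos: [0.5612, 0.1894, 0.1287]
ee_rot: [[-0.959, -0.284, 0.0], [-0.284, 0.959, -0.0], [-0.0, -0.0, -1.0]]
ft_force: [-0.3, -1.1, -2.9]
grip_width: 0.508
```

Call:
move_arm --deltas '[[[0,0,0.001],[0,0,0]],[[0,0,0.002],[0,0,0]],[[0,0,0.003],[0,0,0]]]'

```text
t: 8.52
eef_pos: [0.5613, 0.1894, 0.126]
ee_rot: [[-0.959, -0.284, 0.0], [-0.284, 0.959, 0.0], [-0.0, 0.0, -1.0]]
ft_force: [-0.0, -1.0, -1.7]
grip_width: 0.508
```

Call:
move_arm --deltas '[[[0,0,0.001],[0,0,0]],[[0,0,0.002],[0,0,0]],[[0,0,0.003],[0,0,0]]]'

```text
t: 8.77
eef_pos: [0.5611, 0.1894, 0.1228]
ee_rot: [[-0.959, -0.284, 0.0], [-0.284, 0.959, 0.0], [-0.0, 0.0, -1.0]]
ft_force: [0.3, -0.6, -1.4]
grip_width: 0.505
```

Call:
move_arm --deltas '[[[0,0,0.001],[0,0,0]],[[0,0,0.002],[0,0,0]],[[0,0,0.003],[0,0,0]]]'

```text
t: 9.02
eef_pos: [0.5611, 0.1894, 0.1198]
ee_rot: [[-0.959, -0.284, 0.0], [-0.284, 0.959, 0.0], [-0.0, -0.0, -1.0]]
ft_force: [-0.5, -0.1, -2.3]
grip_width: 0.507
```

Call:
move_arm --deltas '[[[0,0,0.001],[0,0,0]],[[0,0,0.002],[0,0,0]]]'

```text
t: 9.18
eef_pos: [0.5611, 0.1894, 0.1177]
ee_rot: [[-0.959, -0.284, 0.0], [-0.284, 0.959, -0.0], [-0.0, -0.0, -1.0]]
ft_force: [-0.8, 0.9, -0.9]
grip_width: 0.507
```

Well inside, with no contact force. Continuing down.

Call:
move_arm --deltas '[[[0,0,0.002],[0,0,0]],[[0,0,0.004],[0,0,0]],[[0,0,0.006],[0,0,0]],[[0,0,0.008],[0,0,0]]]'

```text
t: 9.52
eef_pos: [0.5611, 0.1894, 0.1096]
ee_rot: [[-0.959, -0.284, -0.0], [-0.284, 0.959, -0.0], [0.0, -0.0, -1.0]]
ft_force: [0.3, -0.6, -1.5]
grip_width: 0.506
```

Call:
move_arm --deltas '[[[0,0,0.002],[0,0,0]],[[0,0,0.004],[0,0,0]],[[0,0,0.006],[0,0,0]]]'

```text
t: 9.77
eef_pos: [0.5611, 0.1894, 0.1036]
ee_rot: [[-0.959, -0.284, -0.0], [-0.284, 0.959, -0.0], [0.0, -0.0, -1.0]]
ft_force: [1.1, 0.4, -2.8]
grip_width: 0.503
```

Call:
move_arm --deltas '[[[0,0,0.001],[0,0,0]],[[0,0,0.002],[0,0,0]],[[0,0,0.003],[0,0,0]]]'

```text
t: 10.02
eef_pos: [0.5611, 0.1893, 0.1007]
ee_rot: [[-0.959, -0.284, -0.0], [-0.284, 0.959, -0.0], [0.0, -0.0, -1.0]]
ft_force: [-0.1, 0.1, -2.1]
grip_width: 0.508
```

Call:
move_arm --deltas '[[[0,0,0.001],[0,0,0]],[[0,0,0.002],[0,0,0]],[[0,0,0.003],[0,0,0]]]'

```text
t: 10.27
eef_pos: [0.5611, 0.1893, 0.0978]
ee_rot: [[-0.959, -0.284, 0.0], [-0.284, 0.959, 0.0], [-0.0, 0.0, -1.0]]
ft_force: [1.5, -0.5, -1.2]
grip_width: 0.51
```

Call:
move_arm --deltas '[[[0,0,0.001],[0,0,0]],[[0,0,0.002],[0,0,0]],[[0,0,0.002],[0,0,0]]]'

```text
t: 10.52
eef_pos: [0.561, 0.1893, 0.0956]
ee_rot: [[-0.959, -0.284, -0.0], [-0.284, 0.959, -0.0], [0.0, -0.0, -1.0]]
ft_force: [0.9, 0.5, -2.0]
grip_width: 0.503
```

Call:
move_arm --deltas '[[[0,0,0.001],[0,0,0]],[[0,0,0.002],[0,0,0]],[[0,0,0.002],[0,0,0]]]'

```text
t: 10.77
eef_pos: [0.561, 0.1893, 0.0936]
ee_rot: [[-0.959, -0.284, -0.0], [-0.284, 0.959, -0.0], [0.0, -0.0, -1.0]]
ft_force: [0.4, -0.1, -2.9]
grip_width: 0.508
```

Call:
move_arm --deltas '[[[0,0,0.001],[0,0,0]],[[0,0,0.002],[0,0,0]],[[0,0,0.002],[0,0,0]]]'

```text
t: 11.02
eef_pos: [0.5612, 0.1894, 0.0919]
ee_rot: [[-0.959, -0.284, 0.0], [-0.284, 0.959, 0.0], [-0.0, 0.0, -1.0]]
ft_force: [-0.0, 0.4, 1.4]
grip_width: 0.508
```

Call:
move_arm --deltas '[[[0,0,0.001],[0,0,0]],[[0,0,0.001],[0,0,0]]]'

```text
t: 11.18
eef_pos: [0.5612, 0.1894, 0.091]
ee_rot: [[-0.959, -0.284, 0.0], [-0.284, 0.959, 0.0], [-0.0, 0.0, -1.0]]
ft_force: [-0.6, -0.7, 2.9]
grip_width: 0.505
```

Call:
move_arm --deltas '[[[0,0,0.001],[0,0,0]],[[0,0,0.001],[0,0,0]]]'

```text
t: 11.35
eef_pos: [0.5612, 0.1894, 0.0899]
ee_rot: [[-0.959, -0.284, 0.0], [-0.284, 0.959, 0.0], [-0.0, 0.0, -1.0]]
ft_force: [-2.0, -0.4, 3.6]
grip_width: 0.508
```

Pin contact came at about 0.0925, so the floor should be near TCP 0.0865.

Call:
move_arm --deltas '[[[0,0,0.001],[0,0,0]],[[0,0,0.002],[0,0,0]],[[0,0,0.0025],[0,0,0]]]'

```text
t: 11.6
eef_pos: [0.5612, 0.1894, 0.0873]
ee_rot: [[-0.959, -0.284, 0.0], [-0.284, 0.959, 0.0], [-0.0, 0.0, -1.0]]
ft_force: [-1.2, -0.2, 4.0]
grip_width: 0.506
```

Call:
move_arm --deltas '[[[0,0,0.0005],[0,0,0]],[[0,0,0.001],[0,0,0]]]'

```text
t: 11.77
eef_pos: [0.5612, 0.1894, 0.0864]
ee_rot: [[-0.959, -0.284, 0.0], [-0.284, 0.959, 0.0], [-0.0, 0.0, -1.0]]
ft_force: [-1.9, 0.8, 5.8]
grip_width: 0.508
```

Call:
move_arm --deltas '[[[0,0,0.0005],[0,0,0]],[[0,0,0.001],[0,0,0]]]'

```text
t: 11.93
eef_pos: [0.5613, 0.1895, 0.086]
ee_rot: [[-0.959, -0.284, 0.0], [-0.284, 0.959, 0.0], [-0.0, 0.0, -1.0]]
ft_force: [-5.0, -2.0, 15.7]
grip_width: 0.505
```

On the floor at 15.7 N. Letting go while holding position.

Call:
move_arm --deltas '[[[0,0,0],[0,0,0]],[[0,0,0],[0,0,0]],[[0,0,0],[0,0,0]],[[0,0,0],[0,0,0]],[[0,0,0],[0,0,0]],[[0,0,0],[0,0,0]]]' --grip 0.05

```text
t: 12.43
eef_pos: [0.561, 0.1893, 0.0851]
ee_rot: [[-0.959, -0.284, -0.0], [-0.284, 0.959, -0.0], [0.0, -0.0, -1.0]]
ft_force: [0.5, -0.6, -0.7]
grip_width: 0.954
```

Run:
```python
from h import *
print(ctrl.observe()['eef_pos'],ctrl.observe()['ft_force'])
```

```text
[0.56102233 0.18928093 0.08511349] [ 0.45853854 -0.64463205 -0.6965844 ]
```

Call:
move_arm --deltas '[[[0,0,-0.02],[0,0,0]],[[0,0,-0.05],[0,0,0]],[[0,0,-0.085],[0,0,0]],[[0,0,-0.12],[0,0,0]],[[0,0,-0.16],[0,0,0]],[[0,-0.03,-0.18],[0,0,0]],[[0,-0.07,-0.18],[0,0,0]],[[0,-0.11,-0.18],[0,0,0]],[[0,-0.15,-0.18],[0,0,0]],[[0,-0.19,-0.18],[0,0,0]],[[0,-0.22,-0.18],[0,0,0]],[[0,-0.22,-0.18],[0,0,0]]]'

```text
t: 13.43
eef_pos: [0.624, -0.0304, 0.2655]
ee_rot: [[-0.961, -0.275, 0.001], [-0.275, 0.961, -0.004], [0.0, -0.004, -1.0]]
ft_force: [0.2, -0.4, 0.2]
grip_width: 0.952
```

Run:
```python
from h import *
c=snap('side','pics/side4.png');b=snap('top','pics/top4.png')
cv2.imwrite('pics/c5.png',np.hstack([cv2.resize(c['img'][v:v+50,u:u+40,::-1],None,fx=10,fy=10,interpolation=cv2.INTER_CUBIC) for c,u,v in((c,315,187),(b,227,188))]))
```

```text
(no output)
```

View pics/c5.png

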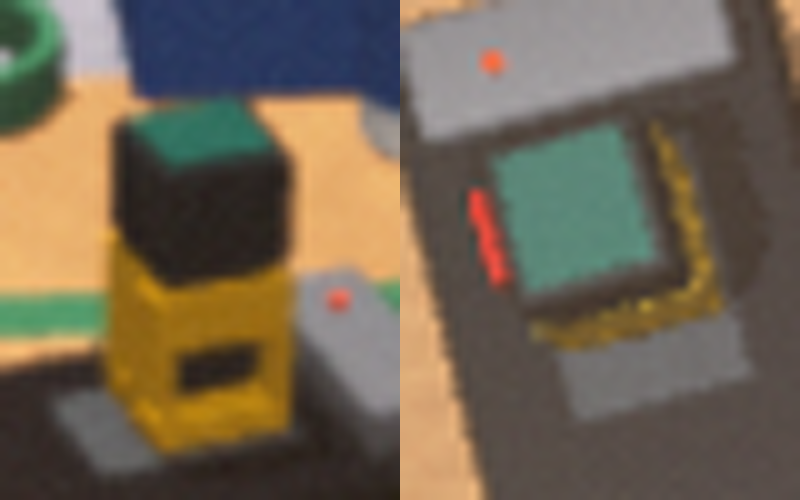

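Side and top crops (10x): the pack stands upright in the well. In the top view the red button's outer edge runs (470,195) to (495,290), with the green top's left edge at about x=512 on row 240, so the button looks sprung out. I'll check that against a model, and the height too.

Run:
```python
from h import *
t=load('pics/top4.png');s=load('pics/side4.png');t0=load('pics/top0.png');s1=load('pics/side1.png')
def cen(c,u,v,m): 
    h=cv2.cvtColor(c['img'],cv2.COLOR_RGB2HSV).astype(int)[v:v+50,u:u+40];H,S,V=h[...,0],h[...,1],h[...,2]
    k=((H>70)&(H<95)&(S>70)&(V>75)) if m=='g' else (((H<6)|(H>174))&(S>140)&(V>130))
    n,l,st,ce=cv2.connectedComponentsWithStats(k.astype(np.uint8)); b=[i for i in range(1,n) if st[i,4]>(60 if m=='g' else 10)]
    return [(ce[i]+[u,v],st[i].tolist()) for i in b]
for n,c,u,v in(('top4',t,227,188),('side4',s,315,187),('top0',t0,374,185),('side1',s1,340,230)):
    print(n,'green',cen(c,u,v,'g'),'red',cen(c,u,v,'r') if 'top' in n else '')
def Pm(c): return c['camera_matrix']@np.c_[c['orientation'].T,-c['orientation'].T@c['origin']]
for (a,A,u,v),(b,B,x,y) in(((t0,0,374,185),(s1,0,340,230)),((t,0,227,188),(s,0,315,187))):
    p=max(cen(a,u,v,'g'),key=lambda q:q[1][4])[0];q=max(cen(b,x,y,'g'),key=lambda q:q[1][4])[0]
    X=cv2.triangulatePoints(Pm(a),Pm(b),p.reshape(2,1),q.reshape(2,1));print((X[:3]/X[3]).ravel())
# predicted red face-centre offset from green centre in top4 / top0
for c,g,yaw,nm in((t,(.561,.1893,.128),16.5,'now'),(t0,(.5575,-.1845,.209),6.2,'start')):
    a=np.radians(yaw);yv=np.array([-np.sin(a),np.cos(a),0])
    for tab in(0,.003,.006):
        q=np.array(g)+yv*(.022+(.006-tab)/2)-[0,0,.006]; print(nm,tab,(proj(c,q)-proj(c,g)).round(2))
```

```text
top4 green [(array([243.84242424, 208.27878788]), [10, 13, 15, 16, 165])] red [(array([235.33333333, 211.33333333]), [7, 19, 4, 10, 21])]
side4 green [] red 
top0 green [] red [(array([382.96666667, 208.83333333]), [8, 19, 3, 11, 30])]
side1 green [] red Traceback (most recent call last):
  File "<stdin>", line 12, in <module>
ValueError: max() iterable argument is empty
```

Run:
```python
from h import *
t=load('pics/top4.png');s=load('pics/side4.png');t0=load('pics/top0.png')
Pm=lambda c:c['camera_matrix']@np.c_[c['orientation'].T,-c['orientation'].T@c['origin']]
q=np.mean([((x+.5)/10-.5+315,(y+.5)/10-.5+187) for x,y in((130,122),(238,98),(275,145),(172,168))],0)
X=cv2.triangulatePoints(Pm(t),Pm(s),np.array([[243.84],[208.28]]),q.reshape(2,1));print((X[:3]/X[3]).ravel())
for c,g,yaw,nm in((t,(.561,.1893,.128),16.5,'now'),(t0,(.5575,-.1845,.209),6.2,'start')):
    a=np.radians(yaw);yv=np.array([-np.sin(a),np.cos(a),0])
    for tab in(0,.003):
        w=np.array(g)+yv*(.022+(.006-tab)/2)-[0,0,.006]; print(nm,tab,(proj(c,w)-proj(c,g)).round(2))
print('measured now (-8.51,3.05) start (-10.58,1.6)')
for z in(.125,.128,.131):print(z,proj(s,[.561,.1893,z]),q)
```

```text
[0.56060155 0.19030286 0.12863245]
now 0 [-9.05  2.93]
now 0.003 [-8.48  2.77]
start 0 [-10.48   1.3 ]
start 0.003 [-9.87  1.24]
measured now (-8.51,3.05) start (-10.58,1.6)
0.125 [335.31262229 201.05663461] [334.925 199.875]
0.128 [335.33759331 200.18157345] [334.925 199.875]
0.131 [335.36262379 199.30442858] [334.925 199.875]
```

The height fits a latched pack, but the button measure is within noise of about 3 mm pressed. I'll settle it by feel: grip the head across x, leaving the button free, press home and tug lightly.

Run:
```python
from h import *
o=ctrl.observe();print(o['joints'].round(1),o['t']); 
for y in(16.5,196.5):print(delta([.561,.1893,.20],y))
```

```text
[-25.6  16.3  29.7  86.1  -8.1  79.7 110.9] 13.5333
([0.0003, 0.2217, 0.065], [-0.0006, -0.0, 1.5678])
([0.0003, 0.2217, 0.065], [0.0, -0.0006, -1.5738])
```

Call:
move_arm --deltas '[[[0,0.02,0],[0,0,0.1]],[[0,0.04,0],[0,0,0.22]],[[0,0.06,0],[0,0,0.34]],[[0,0.08,0],[0,0,0.46]],[[0,0.1,0],[0,0,0.58]],[[0,0.12,0],[0,0,0.7]],[[0,0.14,0],[0,0,0.82]],[[0,0.16,0],[0,0,0.94]],[[0,0.18,0],[0,0,1.06]],[[0,0.2,0],[0,0,1.18]],[[0,0.215,0],[0,0,1.3]],[[0,0.2217,0],[0,0,1.42]]]' --grip 0 --newtons 25

```text
t: 14.53
eef_pos: [0.5587, 0.1958, 0.2651]
ee_rot: [[-0.425, 0.905, -0.001], [0.905, 0.425, 0.001], [0.002, -0.0, -1.0]]
ft_force: [0.4, -0.4, 0.7]
grip_width: 1.001
```

Call:
move_arm --deltas '[[[0,0,0],[0,0,0.1]],[[0,0,0.01],[0,0,0.15]],[[0,0,0.03],[0,0,0.15]],[[0,0,0.05],[0,0,0.15]],[[0,0,0.06],[0,0,0.15]],[[0,0,0.06],[0,0,0.15]],[[0,0,0.06],[0,0,0.15]]]'

```text
t: 15.12
eef_pos: [0.5602, 0.1918, 0.2055]
ee_rot: [[-0.286, 0.958, -0.001], [0.958, 0.286, -0.0], [0.0, -0.001, -1.0]]
ft_force: [-0.1, 0.4, -0.1]
grip_width: 0.999
```

Run:
```python
from h import *
o=ctrl.observe();print(o['eef_pos'],o['t'],delta([.561,.1893,.094],16.5))
```

```text
[0.56015673 0.19184835 0.20547513] 15.1167 ([-0.0027, 0.0002, 0.1115], [-0.0006, -0.0001, 0.0023])
```

Call:
move_arm --deltas '[[[-0.002,0,0.02],[0,0,0]],[[-0.002,0,0.04],[0,0,0]],[[-0.002,0,0.06],[0,0,0]],[[-0.002,0,0.08],[0,0,0]],[[-0.002,0,0.095],[0,0,0]],[[-0.002,0,0.105],[0,0,0]],[[-0.002,0,0.11],[0,0,0]],[[-0.002,0,0.11],[0,0,0]]]'

```text
t: 15.78
eef_pos: [0.5612, 0.1893, 0.0953]
ee_rot: [[-0.285, 0.958, -0.0], [0.958, 0.285, -0.0], [-0.0, -0.0, -1.0]]
ft_force: [-0.3, -1.2, -0.4]
grip_width: 0.997
```

Call:
move_arm --deltas '[[[0,0,0],[0,0,0]],[[0,0,0],[0,0,0]],[[0,0,0],[0,0,0]],[[0,0,0],[0,0,0]],[[0,0,0],[0,0,0]],[[0,0,0],[0,0,0]],[[0,0,0],[0,0,0]],[[0,0,0],[0,0,0]]]' --grip 0.6 --newtons 25

```text
t: 16.45
eef_pos: [0.562, 0.1894, 0.0963]
ee_rot: [[-0.285, 0.959, 0.002], [0.959, 0.285, 0.001], [0.0, 0.002, -1.0]]
ft_force: [0.3, 0.4, 5.1]
grip_width: 0.531
```

Gripped across x. Light tug upward.

Call:
move_arm --deltas '[[[0,0,-0.0005],[0,0,0]],[[0,0,-0.001],[0,0,0]],[[0,0,-0.0015],[0,0,0]]]'

```text
t: 16.7
eef_pos: [0.5618, 0.1894, 0.0966]
ee_rot: [[-0.285, 0.959, 0.001], [0.959, 0.285, 0.0], [-0.0, 0.001, -1.0]]
ft_force: [6.3, 3.1, -8.9]
grip_width: 0.53
```

Call:
move_arm --deltas '[[[0,0,-0.0005],[0,0,0]],[[0,0,-0.001],[0,0,0]]]'

```text
t: 16.87
eef_pos: [0.5617, 0.1894, 0.0969]
ee_rot: [[-0.285, 0.958, 0.001], [0.958, 0.285, -0.0], [-0.001, 0.001, -1.0]]
ft_force: [10.2, 3.0, -16.5]
grip_width: 0.531
```

It holds fast: -16.5 N with almost no movement, so it is latched. Relaxing, releasing and withdrawing.

Call:
move_arm --deltas '[[[0,0,0.001],[0,0,0]],[[0,0,0.0018],[0,0,0]],[[0,0,0.0018],[0,0,0]]]'

```text
t: 17.12
eef_pos: [0.5619, 0.1893, 0.0964]
ee_rot: [[-0.285, 0.959, 0.001], [0.959, 0.285, 0.0], [0.0, 0.001, -1.0]]
ft_force: [4.2, 1.7, 2.1]
grip_width: 0.533
```

Call:
move_arm --deltas '[[[0,0,0],[0,0,0]],[[0,0,0],[0,0,0]],[[0,0,0],[0,0,0]],[[0,0,0],[0,0,0]],[[0,0,0],[0,0,0]],[[0,0,0],[0,0,0]],[[0,0,-0.01],[0,0,0]],[[0,0,-0.04],[0,0,0]],[[0,0,-0.08],[0,0,0]],[[0,0,-0.12],[0,0,0]],[[0,0,-0.12],[0,0,0]],[[0,0,-0.12],[0,0,0]]]' --grip 0

```text
t: 18.12
eef_pos: [0.5626, 0.1894, 0.2196]
ee_rot: [[-0.285, 0.959, 0.005], [0.959, 0.285, 0.003], [0.001, 0.005, -1.0]]
ft_force: [0.3, -0.1, -1.5]
grip_width: 1.002
```

Run:
```python
from h import *
s=snap('side','pics/side5.png');o=ctrl.observe();print(o['eef_pos'],o['ft_force'],o['t'])
a=load('pics/side4.png')
cv2.imwrite('pics/c6.png',np.hstack([cv2.resize(c['img'][175:240,305:355,::-1],None,fx=8,fy=8,interpolation=cv2.INTER_CUBIC) for c in(a,s)]))
```

```text
[0.56158852 0.18921241 0.21749579] [ 0.61560989 -0.27625167 -1.2850379 ] 18.1667
```

View pics/c6.png

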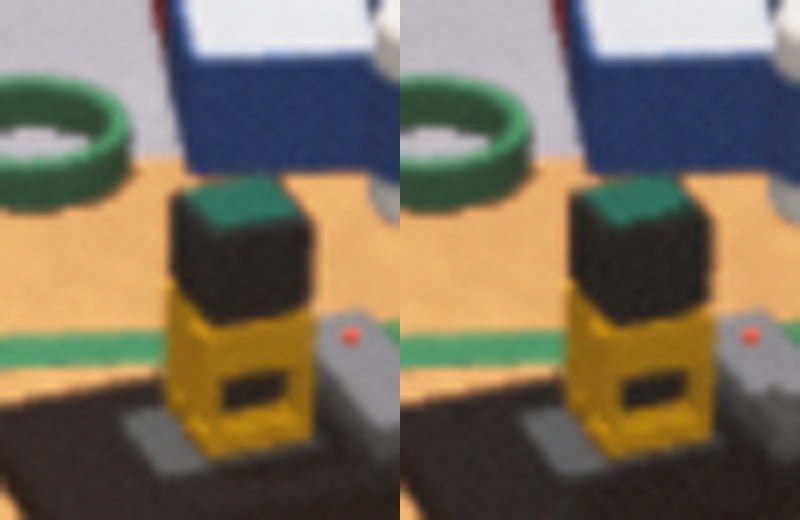

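Before and after side crops match: pack top near (245,200) in the left half and (645,200) in the right, so the tug did not shift it. The red area seen from above (21 px) matches a fully out button (about 20 px expected; 1.5 mm pressed would show about 14). The gripper is clear, so I'm handing in.

```bash
python3 -c "
from rig import ctrl
print(ctrl.sign_off())"
```

```text
the job is handed in; nothing more can be done
None
```

The pack is out of the driver and latched in the charger's yellow well. I handed in at about 18 s of the 67 s allowed. I squeezed the button flush, pulled the pack straight up, lowered it into the well and pressed it home at about 16 N before letting go.

**Last checks:**
- **Latch:** with the head gripped across x and the button free, a tug of about 16 N moved the pack less than 1 mm, so the catch holds.
- **Placing:** the pictures show the pack upright in the well. Its position and height fit the latched state, and it looked the same before and after the tug.
- **Hand:** the gripper is open and clear above the pack.
- **Other objects:** I saw no contact with the bystanders, but took no picture of all of them at the end.

**One check disagreed:** in the top view, the button's measured offset was about half a pixel short of fully out. That alone would suggest 2 to 3 mm pressed. The visible red area (21 px against about 20 expected) and the tug both say it is out, so I took the offset as image noise.

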